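# Click the dust filter home on a compact PC

## Task

The cleaned dust filter has been laid in its seat over the fan on top of the compact PC, but the bars that make up its rim still stand proud. Press all four sides of the rim down, one after another, until each one clicks and stays flush. Only press: do not lift the filter out, do not push the PC's power button, and leave the other things lying around where they are.

Things in the scene. Friction and masses are not known exactly. Their poses are not given: they have to be found in the camera images.
- case: compact desktop PC, a fixed black box 260 mm deep (its x) by 300 mm wide (y), 92 mm high; origin at the centre of its underside, x from its front (robot side) to its rear, y to its left, z up. Along the front edge of its top runs a strip with ports and the power button; behind that the dust filter lies in its seat inside a 4 mm high lip
- filter: loose dust filter, dark plastic frame 168 (x) by 228 (y) mm, 8 mm thick, with a mesh panel in the middle; origin at the centre of its underside, axes as the case's; it lies 92 mm above the bench, centred 32 mm behind the case's centre. Its 44 mm square corners are seated, tops 100 mm above the bench; between them each side is a springy bar 29 mm wide, hinged along its inner edge
- rim_near (a joint): angle (rad) of the near (case -x) rim bar, 136 mm long: 0 flush with the corners, about 0.265 proud (outer edge 8 mm high). Its tongue snaps into a spring clip below: pressed straight down on its outer half it takes about 8 N, snaps through near half way (0.13), then meets a firm stop at 0 and stays within 0.04 of it when let go. Pressed too lightly it stays proud (0.16 or more)
- rim_far (a joint): the same for the rim bar on the far (+x) side, 136 mm long
- rim_left (a joint): the same for the rim bar on the left (+y) side, 76 mm long
- rim_right (a joint): the same for the rim bar on the right (-y) side, 76 mm long
- near_press (a point): middle of the ribbed finger patch on top of the near rim bar, 7 mm in from its outer edge and midway along it; it moves with the bar: 100 mm above the bench when the bar is clicked down, about 106 mm when proud
- far_press (a point): the same on the far rim bar
- left_press (a point): the same on the left rim bar
- right_press (a point): the same on the right rim bar
- power (a joint): travel (m) of the power button, 0 released, 0.003 pushed in
- power_top (a point): centre of the top of the power button, a 24 mm square steel push button standing 2 mm above the case's top, in the right-hand end of the front strip
- screw_tin: bystander, to be left alone: open aluminium tin of screws, 42 mm across, 16 mm high, on the PC's front strip; origin at the centre of its underside
- usb_stick: bystander, to be left alone: USB stick 55 x 18 x 8 mm, on the PC's front strip; origin at the centre of its underside
- screwdriver: bystander, to be left alone: screwdriver lying beside the PC's right side; origin at the centre of its underside
- brush: bystander, to be left alone: dusting brush lying beside the PC's left side; origin at the centre of its underside
- mug: bystander, to be left alone: white mug, 82 mm across, 95 mm high, on the bench to the right; origin at the centre of its underside
- air_can: bystander, to be left alone: air-duster can, 66 mm across, 190 mm high, on the bench to the left; origin at the centre of its underside
- spare_fan: bystander, to be left alone: loose case fan 120 x 120 x 25 mm, on the bench to the right; origin at the centre of its underside
- ram_stick: bystander, to be left alone: memory module standing in a white holder, 150 x 26 x 35 mm, on the bench to the left; origin at the centre of its underside

How it is judged:
By the outcome, as a careful person would: the job done as asked, in the order asked, and still so for the second after the job is handed in, with the robot touching nothing.
It also fails if it takes over 42 s, if anything falls off the work surface, if the arm or the gripper's body presses on something with over 40 N, if the wrist force passes 120 N, or if a joint passes its speed limit or range.

## Robot

A 6-joint arm with a two-finger parallel gripper is mounted at the origin on the work surface. World frame = base frame: x ahead of the robot, y to its left, z up, the work surface at z = 0. Lengths are in m, angles in degrees, forces in N, time in s.
With the tool pointing down it reaches from about 0.25 to 0.725 m from the base axis. Payload 9.7 kg.
Tool frame: the origin (TCP) lies between the finger pads; the fingertips stand 17 mm ahead of it and the grasp point (between the pads) lies 2 mm behind it; z points along the fingers, y is the direction in which the jaws open and shut (so a half turn about z gives the same grasp; the last joint's range is limited). The gripper opens to 85 mm and grips with 20 to 120 N. Pads are 22 mm wide; open, the fingers measure 114 mm over their backs; the gripper's body (76 mm by 85 mm) begins 54 mm behind the grasp point. The pads swing forward as they close: fully open they stand 13 mm farther back than shut.
Start: joints at [-73.224, 4.979, 10.078, 95.1, 0, 90], TCP at [0.159, -0.527, 0.248] pointing down, gripper open.
Joint ranges: [-179.16, 179.16], [-48.56, 103.87], [-65.8, 70.77], [-126.05, 130.52], [-82.76, 87.17], [-180, 180]. Speed limits (degrees/s): [127.2, 127.2, 147.25, 180, 180, 180].

## Interface

Orientations are given as [roll, pitch, yaw] about the fixed x, y, z axes, in that order (R = Rz(yaw) Ry(pitch) Rx(roll)).
In Python, from workcell import monitor, cams, order gives the robot as it stands. The module is installed in compiled form; this text tells all that it offers.
- The arm moves only by the shell command python3 -m handwheel 'ROWS' [OPENING] [FORCE]. ROWS is JSON, a list of rows, each a list of 6 numbers: the shift along the tool's x, y, z in m, then the turn, a rotation vector about the tool's x, y, z in degrees. In form: [[tx, ty, tz, wx, wy, wz], ...]. A call has exactly 8 rows; each row shifts and turns the commanded pose from where the row before left it, along the tool's axes as they then stand; what a row does not reach is not made up. A row lasts 1/12 s, in which the tool goes at most 41.7 mm and 7.16 degrees, less where a joint would pass 70% of its speed; a pose out of reach is approached as far as the arm can. A call is refused whole if a number of a shift passes 0.0417 or a number of a turn 7.16, either way. A call with a gripper value outside its range is refused whole. OPENING is the opening, from -1 (shut) to 1 (fully open), set as the call begins (- or left out, the last holds). The fingers move at their own pace and stop on an object; FORCE is the grip in N (left out, the last holds). Time passes only in rows, so rows that do not move let the fingers close, or fill a call up. It gives the time, the measured TCP pose, the force and the opening at its end, in the units of the state.
- monitor.get_obs(): the state, without advancing time (a new reading comes with each control period).
- cams.camera(name): name is "side" or "top" or "wrist"; returns a dict with "img" (480x640x3 uint8, red, green, blue), "depth" (480x640 float32, m along the optical axis (not along the pixel's ray), 0 where there is no reading), "fx", "fy", "cx", "cy" (pixels), "distortion" ([k1, k2, p1, p2, k3] as OpenCV has them; the pictures are not rectified), "rvec" (rotation vector, rad) and "tvec" (3), from world to camera coordinates, as OpenCV has them; the wrist camera has in their place "tool_from_camera" (4x4, takes a point from camera to tool coordinates, whose origin is the TCP and whose axes are the flange's). Camera axes: x right, y down, z forward; pixel columns grow to the right and rows downward; lengths in m; the calibration is good to about 2 mm. A picture is of the moment at which its call begins: read the wrist's pose just before it.
- order.job_done(): hands the job in, once; it reports no verdict.
The state is a dict: "time": time; "q": joint angles; "qd": joint speeds; "joint_efforts": joint torques, N m; "ee_pos": TCP position; "tcp_rot": TCP orientation; "wrist_force": force on the tool from outside, world axes, zero at the start; "torque": the same for the moment, N m; "opening": finger opening in m.
Only numpy, scipy, OpenCV 4.12 (cv2) and the standard library are available. Lean on these libraries where they do the work, as an engineer would, in place of code of your own. Each camera call takes 0.05 s, during which the arm holds its last target. There are 200 camera calls.

## Working session

There is one attempt and no reset: what is moved stays moved. The work goes in short steps, Python scripts to look and compute and a shell command to move; the robot and the scene stay as the last step left them, time stands still between calls to the robot, and variables do not carry over. Pictures are saved under pics/ and viewed, about 8 in all and at most 12, crops included, and the job is handed in when it is done.

```bash
mkdir -p pics; python3 - <<'E'
from workcell import monitor,cams
import cv2,numpy as np,pickle
print(monitor.get_obs())
for n in("top","side"):
    c=cams.camera(n); cv2.imwrite(f"pics/{n}0.png",c["img"][:,:,::-1]); pickle.dump(c,open(n+".pkl","wb"))
    print(n,c["fx"],c["distortion"],c["rvec"],c["tvec"])
E
```

```text
{'time': 0.0, 'q': array([-7.32236043e+01,  5.01104754e+00,  1.00358080e+01,  9.50991335e+01,
        2.32541347e-03,  9.00006478e+01]), 'qd': array([-0.0062655 ,  0.00585984, -0.05117485, -0.04773572, -0.03922344,
       -0.01451671]), 'joint_efforts': array([ 1.38345025e-03, -5.20385349e+01,  4.64805722e+01,  1.62471912e-02,
       -5.96137693e-05, -9.22083871e-06]), 'ee_pos': array([ 0.1587044 , -0.52640036,  0.24759568]), 'tcp_rot': array([-1.79925627e+02, -2.32457061e-03,  1.67757449e+01]), 'wrist_force': array([ 0.00754384,  0.16720536, -0.36766636]), 'torque': array([-0.02294464,  0.0448202 , -0.02694169]), 'opening': 0.08572927717855985}
top 506.2371862760181 [-0.14559648  0.          0.          0.          0.        ] [ 2.232875   -2.17050161  0.05287559] [-0.03811949  0.50860466  1.15521159]
side 498.6822500316449 [-0.08292683  0.          0.          0.          0.        ] [ 0.20565527 -2.70582975  1.39475715] [0.50343072 0.13419822 1.04130795]
```

View pics/top0.png

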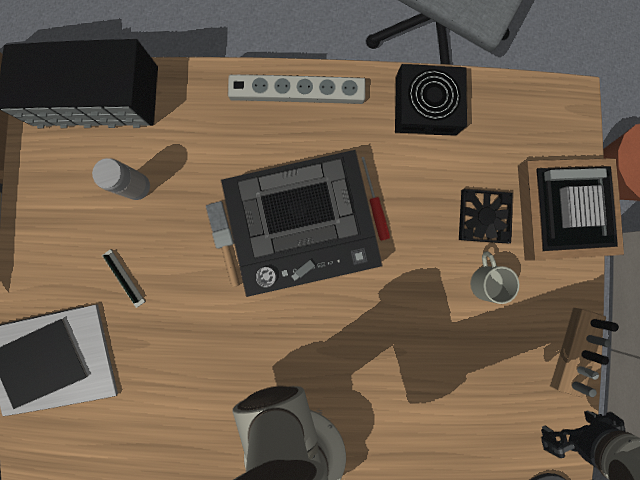

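View pics/side0.png

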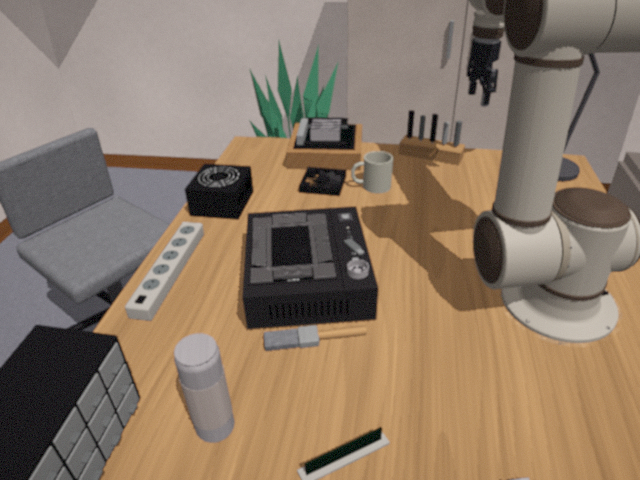

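The top view shows the case top with corners at about (222,180), (357,150), (381,266) and (247,296). The power button is at (359,257), the tin at (265,276) and the USB stick at (303,270). Next I'll fit the case pose from depth and check it against an enlarged crop.

```bash
cat > h.py <<'E'
import numpy as np,cv2,pickle
def world(c,T=None):
    K=np.array([[c["fx"],0,c["cx"]],[0,c["fy"],c["cy"]],[0,0,1]]);v,u=np.mgrid[:480,:640]
    p=cv2.undistortPoints(np.stack([u,v],-1).reshape(-1,1,2).astype(float),K,c["distortion"]).reshape(480,640,2)
    P=np.dstack([p,np.ones((480,640))])*c["depth"][...,None]
    if T is not None: return P@T[:3,:3].T+T[:3,3]
    R=cv2.Rodrigues(c["rvec"])[0]; return (P-c["tvec"].ravel())@R
def proj(c,X):
    K=np.array([[c["fx"],0,c["cx"]],[0,c["fy"],c["cy"]],[0,0,1]])
    return cv2.projectPoints(np.array(X,float),c["rvec"],c["tvec"],K,c["distortion"])[0].reshape(-1,2)
E
python3 - <<'E'
from h import *
from scipy import ndimage
c=pickle.load(open("top.pkl","rb"));W=world(c)
m=(W[...,2]>.083)&(W[...,2]<.112)&(c["depth"]>0)
l,n=ndimage.label(m);m=l==l[220,300]
P=W[m];print(m.sum(),np.median(P[:,2]))
r=cv2.minAreaRect((P[:,:2]*1000).astype(np.float32));print(r,cv2.boxPoints(r))
s=pickle.load(open("side.pkl","rb"));W2=world(s);m2=(W2[...,2]>.083)&(W2[...,2]<.112);l,_=ndimage.label(m2);m2=l==l[250,260]
r2=cv2.minAreaRect((W2[m2][:,:2]*1000).astype(np.float32));print(r2,m2.sum(),np.median(W2[m2][:,2]))
# yaw and overlay
a=r[2]; 
while a>45:a-=90
a=np.deg2rad(a);R=np.array([[np.cos(a),-np.sin(a)],[np.sin(a),np.cos(a)]]);o=np.array(r[0])/1000
pts={'near':(-.045,0),'far':(.109,0),'left':(.032,.107),'right':(.032,-.107),}
print(np.rad2deg(a),o)
im=c["img"][:,:,::-1].copy();big=cv2.resize(im[140:310,200:400],None,fx=4,fy=4,interpolation=2)[:600]
for k,q in pts.items():
    w=R@q+o; p=proj(c,[[*w,.106]])[0];print(k,w,p, W[int(p[1]+.5),int(p[0]+.5)]);cv2.circle(big,tuple(int(x) for x in (p-[200,140])*4+2),4,(0,0,255),1)
cor=[R@q+o for q in[(-.13,-.15),(.13,-.15),(.13,.15),(-.13,.15)]]
p=proj(c,[[*w,.092] for w in cor]);cv2.polylines(big,[((p-[200,140])*4+2).astype(int)],True,(0,255,0))
cor=[R@q+o for q in[(-.052,-.114),(.116,-.114),(.116,.114),(-.052,.114)]]
p=proj(c,[[*w,.1] for w in cor]);cv2.polylines(big,[((p-[200,140])*4+2).astype(int)],True,(255,255,0))
cv2.imwrite("pics/ov.png",big)
E
```

```text
15461 0.09523058854556332
((543.3756103515625, -1.255218505859375), (259.527587890625, 302.4562072753906), 14.384651184082031) [[ 380.1103    112.99457 ]
 [ 455.24957  -179.97955 ]
 [ 706.6409   -115.505005]
 [ 631.50165   177.46912 ]]
((541.9522094726562, -1.132781982421875), (261.0710144042969, 305.66583251953125), 14.175726890563965) 10125 0.09409797686725269
14.384651184082031 [ 0.54337561 -0.00125522]
near [ 0.49978637 -0.01243459] [305.23496145 242.31783714] [ 0.50036926 -0.01193102  0.10795358]
far [0.64895843 0.0258237 ] [289.33281476 171.98370663] [0.64844656 0.02642363 0.1085766 ]
left [0.54779035 0.11034008] [248.11237492 218.09469132] [0.54787854 0.11043105 0.10728698]
right [ 0.60095446 -0.09695097] [346.29213356 195.97117063] [ 0.60055261 -0.09615431  0.10842118]
```

View pics/ov.png

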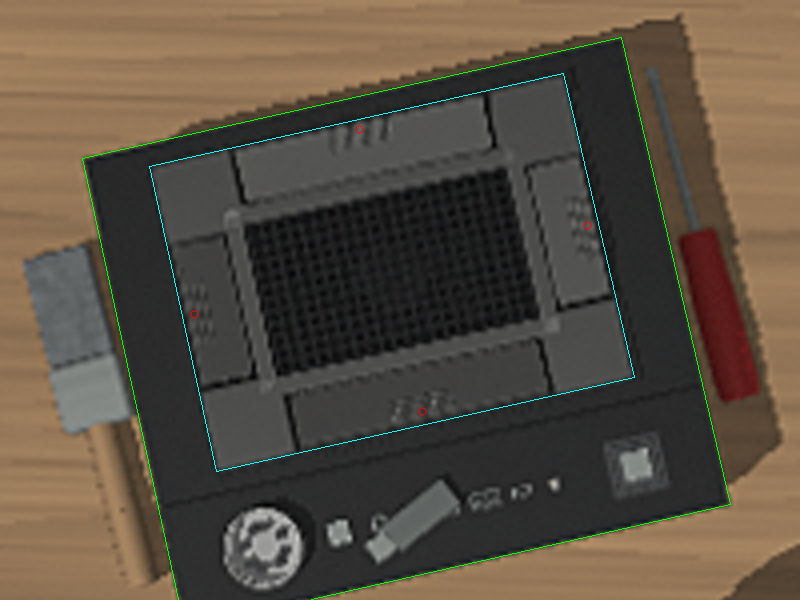

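The overlay fits: both outlines follow the edges, the red dots sit on the ribbed patches, and all four bars read about 108 mm high, so proud. The two cameras agree on case yaw (about 14.3°) and on the centre. I'll shut the gripper and move over the near bar first.

```bash
python3 -m handwheel '[[0.028,-0.025,0,0,0,2.4],[0.028,-0.025,0,0,0,0],[0.028,-0.025,0,0,0,0],[0.028,-0.025,0,0,0,0],[0.028,-0.025,0,0,0,0],[0.028,-0.025,0,0,0,0],[0.028,-0.025,0,0,0,0],[0.028,-0.025,0,0,0,0]]' -1 40; python3 -m handwheel '[[0.028,-0.025,0,0,0,0],[0.028,-0.025,0,0,0,0],[0.028,-0.025,0,0,0,0],[0.028,-0.025,0,0,0,0],[0.028,-0.025,0,0,0,0],[0.028,-0.025,0,0,0,0],[0.02,-0.02,0,0,0,0],[0,0,0,0,0,0]]'
```

```text
time: 0.77
ee_pos: [0.3252, -0.2747, 0.2481]
tcp_rot: [-180.0, -0.0, 14.4]
wrist_force: [0.8, -1.4, 0.6]
opening: -0.0001
time: 1.43
ee_pos: [0.4664, -0.0614, 0.2474]
tcp_rot: [-179.9, 0.0, 14.6]
wrist_force: [0.3, -0.5, 0.2]
opening: -0.0001
```

```bash
python3 -m handwheel '[[0.0223,-0.0196,0,0,0,0],[0.0222,-0.0196,0,0,0,0],[0,0,0.03,0,0,0],[0,0,0.03,0,0,0],[0,0,0.03,0,0,0],[0,0,0.018,0,0,0],[0,0,0,0,0,0],[0,0,0,0,0,0]]'
python3 - <<'E'
from workcell import monitor,cams
import cv2
print(monitor.get_obs()["ee_pos"])
a=cams.camera("side")["img"][170:370,200:420];b=cams.camera("wrist")["img"][::,:]
a=cv2.resize(a,(440,400));b=cv2.resize(b,(360,270));import numpy as np
o=np.zeros((400,800,3),np.uint8);o[:,:440]=a;o[:270,440:]=b;cv2.imwrite("pics/n.png",o[:,:,::-1])
E
```

```text
time: 2.1
ee_pos: [0.4974, -0.0163, 0.1399]
tcp_rot: [-180.0, 0.1, 14.4]
wrist_force: [-0.0, -0.6, 1.0]
opening: -0.0002
[ 0.49736831 -0.01628048  0.13994664]
```

View pics/n.png

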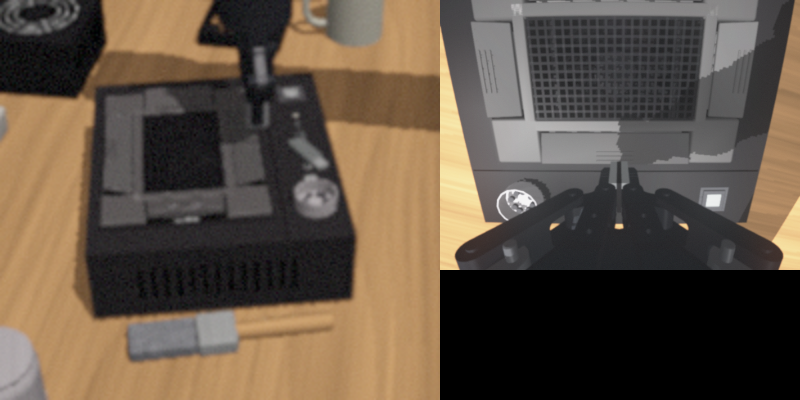

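The side view shows the shut fingertips over the near bar, clear of the tin, USB stick and power button. Now I'll correct 4 mm and press.

```bash
python3 -m handwheel '[[0.0033,-0.0031,0,0,0,0],[0,0,0.006,0,0,0],[0,0,0.005,0,0,0],[0,0,0.004,0,0,0],[0,0,0.004,0,0,0],[0,0,0.003,0,0,0],[0,0,0,0,0,0],[0,0,0,0,0,0]]'
```

```text
time: 2.87
ee_pos: [0.5003, -0.0122, 0.1179]
tcp_rot: [-180.0, 0.0, 14.4]
wrist_force: [0.5, -0.7, 0.5]
opening: 0.0
```

```bash
python3 -m handwheel '[[0,0,0.001,0,0,0],[0,0,0.001,0,0,0],[0,0,0.001,0,0,0],[0,0,0,0,0,0],[0,0,0,0,0,0],[0,0,0,0,0,0],[0,0,0,0,0,0],[0,0,0,0,0,0]]'
```

```text
time: 3.53
ee_pos: [0.5005, -0.0122, 0.1166]
tcp_rot: [180.0, -0.1, 14.4]
wrist_force: [-4.7, 0.1, 10.5]
opening: -0.0004
```

```bash
python3 -m handwheel '[[0,0,0.001,0,0,0],[0,0,0.001,0,0,0],[0,0,0.001,0,0,0],[0,0,0,0,0,0],[0,0,0,0,0,0],[0,0,0,0,0,0],[0,0,0,0,0,0],[0,0,0,0,0,0]]'
```

```text
time: 4.2
ee_pos: [0.5006, -0.0123, 0.1161]
tcp_rot: [179.9, -0.2, 14.4]
wrist_force: [-13.9, 0.9, 30.4]
opening: 0.0006
```

The firm stop was reached at z≈0.116 with 30 N. I'll lift, move over the far bar, and check the near bar.

```bash
python3 -m handwheel '[[0,0,-0.015,0,0,0],[0,0,-0.02,0,0,0],[0.037,0,0,0,0,0],[0.039,0,0,0,0,0],[0.039,0,0,0,0,0],[0.0385,0,0,0,0,0],[0,0,0,0,0,0],[0,0,0,0,0,0]]'
cat > chk.py <<'E'
from workcell import monitor,cams
from h import *
import sys
a=np.deg2rad(14.3);R=np.array([[np.cos(a),-np.sin(a)],[np.sin(a),np.cos(a)]]);o=np.array([.5432,-.0012])
print(monitor.get_obs()["ee_pos"],monitor.get_obs()["wrist_force"])
B={'near':(-.048,0,1),'far':(.112,0,1),'left':(.032,.110,0),'right':(.032,-.110,0)}
for n in("top","side"):
    c=cams.camera(n);W=world(c);L=(W[...,:2]-o)@R
    for k,(x,y,e) in B.items():
        s=(.003,.06) if e else (.03,.003)
        if not e:s=(.03,.003)
        m=(abs(L[...,0]-x)<s[0])&(abs(L[...,1]-y)<s[1])&(W[...,2]<.115)&(W[...,2]>.08)
        print(n,k,m.sum(),np.round(np.percentile(W[m][:,2]*1000,[10,50,90]),1) if m.any() else '')
    cv2.imwrite(f"pics/{n}_{monitor.get_obs()['time']:.2f}.png",c["img"][:,:,::-1])
E
python3 chk.py
```

```text
time: 4.87
ee_pos: [0.6501, 0.0265, 0.1444]
tcp_rot: [-180.0, 0.2, 14.4]
wrist_force: [-0.9, 0.8, 0.5]
opening: 0.0002
[0.6501404  0.02646443 0.14436698] [-0.86533492  0.84096749  0.53964519]
top near 28 [ 98.1  99.9 101.9]
top far 0 
top left 0 
top right 70 [104.8 106.8 109.9]
side near 92 [ 97.5  99.  100.3]
side far 51 [ 90.9 105.4 106.8]
side left 135 [ 92.2 103.1 106.2]
side right 28 [103.8 104.9 106.1]
```

Near is flush at about 100 mm from both cameras, while the others read about 105. Now the far bar.

```bash
python3 -m handwheel '[[-0.001,0,0.008,0,0,0],[0,0,0.006,0,0,0],[0,0,0.004,0,0,0],[0,0,0.004,0,0,0],[0,0,0.003,0,0,0],[0,0,0.003,0,0,0],[0,0,0.001,0,0,0],[0,0,0,0,0,0]]'; python3 -m handwheel '[[0,0,0.001,0,0,0],[0,0,0.001,0,0,0],[0,0,0,0,0,0],[0,0,0,0,0,0],[0,0,0,0,0,0],[0,0,0,0,0,0],[0,0,0,0,0,0],[0,0,0,0,0,0]]'
```

```text
time: 5.63
ee_pos: [0.6482, 0.0256, 0.1186]
tcp_rot: [180.0, -0.0, 14.4]
wrist_force: [0.7, -0.1, 0.5]
opening: 0.0002
time: 6.3
ee_pos: [0.6482, 0.0257, 0.1168]
tcp_rot: [180.0, -0.0, 14.4]
wrist_force: [-0.2, 0.1, 5.0]
opening: -0.0004
```

```bash
python3 -m handwheel '[[0,0,0.001,0,0,0],[0,0,0.001,0,0,0],[0,0,0.001,0,0,0],[0,0,0,0,0,0],[0,0,0,0,0,0],[0,0,0,0,0,0],[0,0,0,0,0,0],[0,0,0,0,0,0]]'
```

```text
time: 6.97
ee_pos: [0.6483, 0.0256, 0.1164]
tcp_rot: [180.0, -0.2, 14.4]
wrist_force: [-6.1, 0.1, 20.6]
opening: -0.0
```

```bash
python3 -m handwheel '[[0,0,-0.015,0,0,0],[0,0,-0.018,0,0,0],[-0.019,-0.0267,0,0,0,0],[-0.019,-0.0267,0,0,0,0],[-0.019,-0.0267,0,0,0,0],[-0.019,-0.0267,0,0,0,0],[0,0,0,0,0,0],[0,0,0,0,0,0]]'; python3 chk.py
```

```text
time: 7.63
ee_pos: [0.547, 0.1111, 0.1463]
tcp_rot: [180.0, 0.0, 14.5]
wrist_force: [1.1, -1.2, -0.1]
opening: 0.0001
[0.54695848 0.11111763 0.14632205] [ 1.0932344  -1.23865227 -0.10377436]
top near 160 [ 98.1 100.6 102.8]
top far 143 [ 97.5 100.  102.3]
top left 0 
top right 73 [104.2 107.2 110.4]
side near 91 [ 97.5  98.8 100.4]
side far 93 [96.9 98.2 99.7]
side left 129 [ 92.2 103.5 106.5]
side right 0
```

Far is flush too. Now left.

```bash
python3 -m handwheel '[[0,0.001,0.01,0,0,0],[0,0,0.006,0,0,0],[0,0,0.004,0,0,0],[0,0,0.004,0,0,0],[0,0,0.003,0,0,0],[0,0,0.002,0,0,0],[0,0,0.001,0,0,0],[0,0,0,0,0,0]]'; python3 -m handwheel '[[0,0,0.001,0,0,0],[0,0,0.001,0,0,0],[0,0,0.001,0,0,0],[0,0,0,0,0,0],[0,0,0,0,0,0],[0,0,0,0,0,0],[0,0,0,0,0,0],[0,0,0,0,0,0]]'
```

```text
time: 8.4
ee_pos: [0.5485, 0.1092, 0.1167]
tcp_rot: [-180.0, -0.0, 14.4]
wrist_force: [-1.7, 0.8, 6.2]
opening: 0.0002
time: 9.07
ee_pos: [0.5486, 0.1093, 0.1163]
tcp_rot: [-180.0, -0.2, 14.4]
wrist_force: [-8.8, 0.4, 23.9]
opening: 0.0007
```

```bash
python3 -m handwheel '[[0,0,-0.015,0,0,0],[0,0,-0.018,0,0,0],[0,0.0355,0,0,0,0],[0,0.0355,0,0,0,0],[0,0.0355,0,0,0,0],[0,0.0355,0,0,0,0],[0,0.0355,0,0,0,0],[0,0.0355,0,0,0,0]]';python3 -m handwheel '[[0,0,0,0,0,0],[0,0,0,0,0,0],[0,0,0,0,0,0],[0,0,0.003,0,0,0],[0,0,0.003,0,0,0],[0,0,0.002,0,0,0],[0,0,0,0,0,0],[0,0,0,0,0,0]]'; python3 chk.py
```

```text
time: 9.73
ee_pos: [0.6012, -0.0991, 0.1458]
tcp_rot: [180.0, 0.0, 14.4]
wrist_force: [0.1, 0.4, 1.1]
opening: -0.0001
time: 10.4
ee_pos: [0.6011, -0.0965, 0.1381]
tcp_rot: [-180.0, 0.0, 14.4]
wrist_force: [-0.7, -0.1, -0.3]
opening: -0.0002
[ 0.60105365 -0.09645262  0.13813362] [-0.74149525 -0.12395492 -0.26408162]
top near 101 [ 98.1 100.7 102.5]
top far 147 [ 97.4 100.  102.3]
top left 78 [ 97.4 100.1 103.2]
top right 0 
side near 97 [ 97.1  98.9 100.3]
side far 94 [97.  98.5 99.9]
side left 77 [93.6 97.9 99.8]
side right 30 [103.5 105.5 107. ]
```

Left is flush. Now right.

```bash
python3 -m handwheel '[[0,0,0.006,0,0,0],[0,0,0.005,0,0,0],[0,0,0.004,0,0,0],[0,0,0.004,0,0,0],[0,0,0.003,0,0,0],[0,0,0.001,0,0,0],[0,0,0,0,0,0],[0,0,0,0,0,0]]'; python3 -m handwheel '[[0,0,0.001,0,0,0],[0,0,0.001,0,0,0],[0,0,0,0,0,0],[0,0,0,0,0,0],[0,0,0,0,0,0],[0,0,0,0,0,0],[0,0,0,0,0,0],[0,0,0,0,0,0]]'
```

```text
time: 11.17
ee_pos: [0.6015, -0.0975, 0.1165]
tcp_rot: [179.9, -0.1, 14.4]
wrist_force: [-2.6, -2.3, 11.4]
opening: 0.0003
time: 11.83
ee_pos: [0.6016, -0.0976, 0.1163]
tcp_rot: [179.9, -0.2, 14.4]
wrist_force: [-5.8, -1.9, 21.5]
opening: -0.0002
```

Now I'll lift well clear and move off to the right for a final look.

```bash
python3 -m handwheel '[[0,0,-0.02,0,0,0],[0,0,-0.03,0,0,0],[0,0,-0.04,0,0,0],[0,0,-0.04,0,0,0],[-0.025,0.03,0,0,0,0],[-0.025,0.03,0,0,0,0],[-0.025,0.03,0,0,0,0],[-0.025,0.03,0,0,0,0]]';python3 -m handwheel '[[-0.03,0.025,0,0,0,0],[-0.03,0.025,0,0,0,0],[-0.03,0.025,0,0,0,0],[0,0,0,0,0,0],[0,0,0,0,0,0],[0,0,0,0,0,0],[0,0,0,0,0,0],[0,0,0,0,0,0]]'; python3 chk.py; ls pics
python3 - <<'E'
import cv2,glob,os,numpy as np
f=max(glob.glob('pics/top_*'),key=os.path.getmtime)
a=cv2.imread('pics/top0.png')[130:320,190:410];b=cv2.imread(f)[130:320,190:410]
cv2.imwrite('pics/fin.png',cv2.resize(np.hstack([a,b]),(800,346)))
E
```

```text
time: 12.5
ee_pos: [0.5333, -0.2392, 0.2429]
tcp_rot: [-180.0, 0.0, 14.4]
wrist_force: [0.2, 0.4, -0.5]
opening: 0.0003
time: 13.17
ee_pos: [0.4663, -0.3321, 0.2431]
tcp_rot: [-180.0, 0.0, 14.5]
wrist_force: [-0.3, -0.9, 0.3]
opening: -0.0005
[ 0.46631882 -0.33205886  0.24309455] [-0.32360324 -0.87520038  0.34514949]
top near 163 [ 98.  100.1 102.5]
top far 145 [ 97.4 100.1 102.3]
top left 79 [ 98.7 100.8 103. ]
top right 79 [ 97.1  99.9 102.9]
side near 89 [ 97.4  98.6 100.1]
side far 93 [97.  98.4 99.9]
side left 72 [ 96.7  98.8 100.3]
side right 29 [97.1 98.  99.8]
n.png
ov.png
side0.png
side_10.50.png
side_13.27.png
side_4.97.png
side_7.73.png
top0.png
top_10.45.png
top_13.22.png
top_4.92.png
top_7.68.png
```

View pics/fin.png

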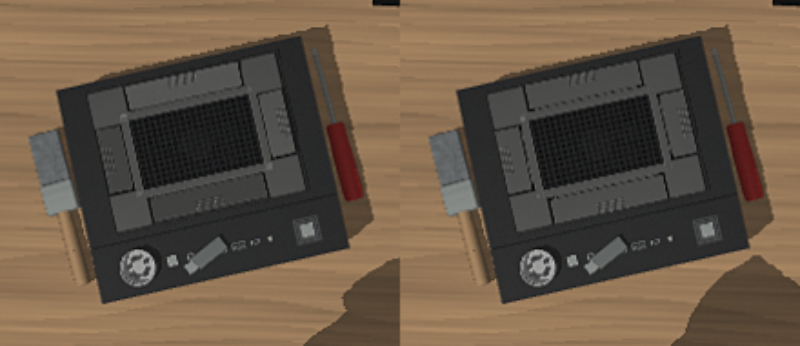

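The before/after picture shows all four bars flush. The button (right panel, about (707,231)), tin (540,267), USB stick, brush and screwdriver have not moved.

```bash
python3 -c "
from workcell import order
print(order.job_done())"
```

```text
the job is handed in; nothing more can be done
None
```

All four rim bars are pressed down and read flush. I pressed them with the shut fingertips in the order near, far, left, right, each to a firm stop with 20–30 N. The arm then retreated clear, and I handed the job in at about 13 s.

- **Bar heights:** in the last check all four read 98–101 mm in both cameras, against 100 mm for flush. Before pressing, the top camera read 107–109 mm. The side camera reads about 1–2 mm lower than the top one, within the calibration error.
- **Other things:** in the before/after top crop, the filter, power button, tin, USB stick, brush and screwdriver look unmoved. That crop leaves out the mug, air can, spare fan and memory module. I did not check those again, but the arm's path stayed well above or away from them.
- **Failed checks:** none failed or disagreed.

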